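# Seat an eyepiece tube against the stop of a V-groove gauge

## Robot

A 7-joint arm with a two-finger parallel gripper is mounted at the origin on the work surface. World frame = base frame: x ahead of the robot, y to its left, z up, the work surface at z = 0. Lengths are in m, angles in rad, forces in N, time in s.
With the tool pointing down it reaches from about 0.4 to 0.925 m from the base axis. Payload 5.6 kg.
Tool frame: the origin (TCP) lies where the fingers leave the gripper's body, on its centre line; the fingertips stand 73 mm ahead of it and the grasp point (between the pads) lies 54 mm ahead of it; x points along the fingers, z is the direction in which the jaws open and shut, and the axes are right-handed (so a half turn about x gives the same grasp; the last joint's range is limited). The gripper opens to 85 mm and grips with 20 to 120 N. Pads are 22 mm wide; open, the fingers measure 114 mm over their backs; the gripper's body (76 mm by 85 mm) begins 54 mm behind the grasp point. The pads swing forward as they close: fully open they stand 13 mm farther back than shut.
Start: joints at [1.06, 0.468, -0.012, 1.603, 0.006, 1.071, -0.056], TCP at [0.293, -0.58, 0.304] pointing down, gripper open.
Joint ranges: [-2.53, 2.53], [-0.31, 2.02], [-1.57, 1.55], [0.28, 2.44], [-1.29, 4.43], [0.15, 1.84], [-2.92, 2.92]. Speed limits (rad/s): [2.57, 2.57, 3.14, 3.14, 3.14, 3.14, 3.14].

## Interface

Orientations are given as a 3x3 rotation matrix whose columns are the frame's x, y, z axes.
In Python, from plant import ctrl, cams, models gives the robot as it stands.
- The arm moves only by the tool apply_moves, never from a script. Its argument "steps" is a list of rows, each a list of 7 numbers: the finger opening in mm, from 0 to 85.4, then the shift along the tool's x, y, z in units of 60 mm (1.0 is 60 mm), then the turn, a rotation vector about the tool's x, y, z in rad. A call has 1 to 12 rows; each row shifts and turns the commanded pose from where the row before left it, along the tool's axes as they then stand; what a row does not reach is not made up. A row lasts 1/8 s, in which the tool goes at most 62.5 mm and 10.7 degrees, less where a joint would pass 70% of its speed; a pose out of reach is approached as far as the arm can. A call is refused whole if a number of a shift passes 1 or a number of a turn 0.188, either way. A call with a gripper value outside its range is refused whole. The fingers move at their own pace and stop on an object; "squeeze" is the grip in N (left out, the last holds). Time passes only in rows, so rows that do not move let the fingers close. It gives the time, the measured TCP pose, the force and the opening at its end, in the units of the state.
- ctrl.state(): the state, without advancing time (a new reading comes with each control period).
- cams.capture(name): name is "side" or "top"; returns a dict with "img" (480x640x3 uint8, red, green, blue), "depth" (480x640 float32, m along the optical axis (not along the pixel's ray), 0 where there is no reading), "mtx" (3x3 intrinsics, pixels), "origin" and "attitude" of the camera in the world. Camera axes: x right, y down, z forward; pixel columns grow to the right and rows downward; lengths in m; the calibration is good to about 2 mm. A picture is of the moment at which its call begins.
- ctrl.hand_in(): hands the job in, once; it reports no verdict.
Trained networks look in the newest picture that a camera, given by its name, has taken for a name from the list of things; names that differ only in an ending like _2 or _b are one class to them, and where a whole thing is asked for, a point or a joint stands for the part that bears it (a point fixed in the world has none). Each returns a list of dicts, best first, with "score" (0 to 1); they miss things now and then, are a little off and sometimes report something else, mostly with a low value. They report only what shows in the picture. A call takes as long as a camera call. They do not tell look-alikes from the thing itself.
- models.recognise(label, camera): "extent" ([left, top, width, height] in pixels, round what is visible of it).
- models.masks_of(label, camera): "pixels" (480x640 bool, what is visible of it) and "extent" ([left, top, width, height] in pixels, round what is visible of it).
The state is a dict: "time_s": time; "joint_positions": joint angles; "joint_velocities": joint speeds; "effort": joint torques, N m; "tcp_pos": TCP position; "eef_rot": TCP orientation; "wrist_force": force on the tool from outside, world axes, zero at the start; "moment": the same for the moment, N m; "finger_gap": finger opening in m.
Only numpy, scipy, OpenCV 4.12 (cv2) and the standard library are available. Lean on these libraries where they do the work, as an engineer would, in place of code of your own. Each camera call takes 0.05 s, during which the arm holds its last target. There are 200 camera calls.

## Task

Take the microscope eyepiece tube from its tray and lay it gently, without dropping it, in the V-groove of the gauge, black neck away from the stop rod and well short of the rod. Then push it gently along the groove until its plain end meets the rod, keep it lightly pressed there for a second (the finely set rod must never be pushed hard), and leave it resting against the rod in the groove. Leave the vial, jar and slide box where they are.

Things in the scene. Friction and masses are not known exactly. Their poses are not given: they have to be found in the camera images.
- tube_mid (a point): centre of the loose eyepiece tube (0.2-0.31 kg): round steel body 32 mm dia, 82 mm long, plus black neck 22 mm dia, 14 mm long. This point is on the axis, 48 mm from either end. Its x axis runs along the tube from neck to plain end (y, z may roll). At the start it lies on the tray's rails, axis 20.5 mm above the table, plain end to about -y.
- tray: fixed white tray 140 x 90 mm, origin under its centre; along its x run two rails, 8 mm high, 32 mm over their outsides, on which the tube lies. Rail tops are 12.5 mm below the lying tube's axis.
- vblock: fixed grey gauge block 66 mm wide, 26 mm high, 90 degree V-groove 24 mm wide, 12 mm deep along its whole top. Origin on the underside, below the groove; z up; x along the groove to the stop (about -y). Groove open at x = -170 mm, ends at +160 mm. A tube in it has its axis 36.6 mm above the table, 10.6 mm above the block's top; sliding it takes about 1 to 4 N.
- stop: dark clamp across the groove, fixed on the gauge, 80 mm high with its knob; origin at the gauge's x = +147 mm, z = 0. From its face (gauge x = +134 mm) a rigid steel stop rod 12 mm dia sticks out over the groove, on the seated tube's axis. Its tip stands 40 to 90 mm out (gauge x = +94 to +44 mm), set anew each time and not measured: see or feel for it. Press with a few N; 15 N is too hard.
Mind the look-alikes: they are no part of the job. Of the things like the part that bears tube_mid, leave any that is purple or red; of the rest the larger one is meant.

How it is judged:
By the outcome, as a careful person would: the job done as asked, in the order asked, and still so for the second after the job is handed in, with the robot touching nothing.
It also fails if it takes over 72 s, if anything falls off the work surface, if the arm or the gripper's body presses on something with over 40 N, if the wrist force passes 120 N, or if a joint passes its speed limit or range.

## Working session

There is one attempt and no reset: what is moved stays moved. The work goes in short steps, Python scripts to look and compute and a tool call to move; the robot and the scene stay as the last step left them, time stands still between calls to the robot, and variables do not carry over. Pictures are saved under pics/ and viewed, about 8 in all and at most 12, crops included, and the job is handed in when it is done.

Besides the shell and the picture viewer there is one more tool, called after "Emit:" as a command line: name --pt "numbers of a row" for each row, then --argument value for the rest. apply_moves: Moves the arm, as the interface text tells. Its arguments: {"type":"object","properties":{"steps":{"type":"array"},"squeeze":{"type":"number"}},"required":["steps"]}

```bash
mkdir -p pics; ls; cat > h.py <<'E'
import numpy as np, cv2
from plant import ctrl, cams, models
def cap(n): 
    c=cams.capture(n); return c
def save(c,f,box=None,s=1):
    im=c["img"][:,:,::-1]
    if box: l,t,w,h=box; im=im[t:t+h,l:l+w]
    if s!=1: im=cv2.resize(im,None,fx=s,fy=s,interpolation=cv2.INTER_CUBIC)
    cv2.imwrite("pics/"+f,im)
def cloud(c):
    v,u=np.mgrid[0:480,0:640]; d=c["depth"]; K=c["mtx"]
    p=np.stack([(u-K[0,2])/K[0,0]*d,(v-K[1,2])/K[1,1]*d,d],-1)
    w=p@np.array(c["attitude"]).T+np.array(c["origin"]); w[d<=0]=np.nan; return w
E
python3 - <<'E'
from h import *
s=ctrl.state(); print(s["time_s"],s["tcp_pos"],np.round(s["eef_rot"],3).tolist(),s["wrist_force"],s["finger_gap"])
for n in("side","top"):
    c=cap(n); save(c,n+"0.png"); W=cloud(c); print(n,c["origin"],np.round(c["attitude"],3).tolist(),c["mtx"].tolist())
    for l in("tube_mid","tray","vblock","stop"):
        for r in models.masks_of(l,n):
            m=r["pixels"]; print(l,round(r["score"],2),r["extent"],m.sum(),np.round(np.nanmedian(W[m],0),3),np.median(c["img"][m],0))
E
```

```text
pics
0.0 [ 0.29282859 -0.57979312  0.30292406] [[-0.001, 0.893, 0.451], [0.002, 0.451, -0.893], [-1.0, -0.0, -0.002]] [-0.85201359 -0.20133374 -1.20228125] 0.08513283253810888
side [0.40763277 0.9334257  0.62739165] [[-0.981, -0.127, 0.145], [-0.192, 0.545, -0.817], [0.025, -0.829, -0.559]] [[507.66777329284406, 0.0, 301.26657505783106], [0.0, 507.66777329284406, 239.24567145934301], [0.0, 0.0, 1.0]]
tube_mid 0.93 [330.8, 368.5, 42.7, 38.0] 793 [0.416 0.419 0.022] [101.  48.  45.]
tube_mid 0.9 [278.2, 293.9, 30.3, 46.6] 826 [0.53  0.306 0.032] [101. 104. 104.]
tube_mid 0.8 [345.6, 330.0, 40.8, 14.4] 436 [0.405 0.306 0.018] [92. 94. 94.]
tube_mid 0.6 [198.0, 291.6, 27.4, 46.3] 821 [0.669 0.32  0.028] [74. 55. 83.]
tray 0.86 [253.8, 296.0, 74.0, 63.6] 2230 [0.523 0.314 0.004] [142. 140. 133.]
vblock 0.79 [294.1, 162.6, 68.0, 96.6] 3080 [ 0.514 -0.068  0.026] [85. 87. 87.]
stop 0.7 [335.1, 159.6, 28.4, 34.5] 489 [ 0.493 -0.224  0.047] [62. 62. 61.]
top [0.41776002 0.0816815  1.19084909] [[0.006, -0.996, 0.092], [-1.0, -0.005, 0.014], [-0.014, -0.092, -0.996]] [[556.8146651368479, 0.0, 321.536711490588], [0.0, 556.8146651368479, 231.05457041103057], [0.0, 0.0, 1.0]]
tube_mid 0.93 [207.0, 146.1, 42.3, 35.2] 668 [0.669 0.305 0.028] [60. 30. 74.]
tube_mid 0.77 [159.4, 264.2, 30.7, 34.8] 453 [0.416 0.407 0.021] [101.  24.  23.]
tube_mid 0.72 [221.0, 274.9, 12.5, 28.2] 283 [0.402 0.296 0.018] [93. 95. 95.]
tube_mid 0.69 [207.1, 221.9, 46.3, 18.7] 677 [0.528 0.29  0.032] [87. 88. 88.]
tray 0.82 [197.8, 205.4, 67.9, 50.2] 2052 [0.524 0.292 0.003] [126. 123. 118.]
vblock 0.59 [332.8, 211.2, 189.8, 52.8] 5467 [ 0.51  -0.099  0.025] [65. 68. 68.]
stop 0.91 [442.6, 232.4, 81.0, 35.3] 940 [ 0.488 -0.231  0.045] [46.  46.5 46. ]
```

View images.

```bash
python3 - <<'E'
import cv2,numpy as np
a=cv2.imread("pics/side0.png");b=cv2.imread("pics/top0.png")
A=cv2.resize(a[140:420,180:400],None,fx=2,fy=2);B=cv2.resize(b[130:310,150:540],None,fx=2,fy=2,interpolation=cv2.INTER_CUBIC)
cv2.imwrite("pics/a1.png",A);cv2.imwrite("pics/b1.png",B)
E
```

```text
(no output)
```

View pics/b1.png

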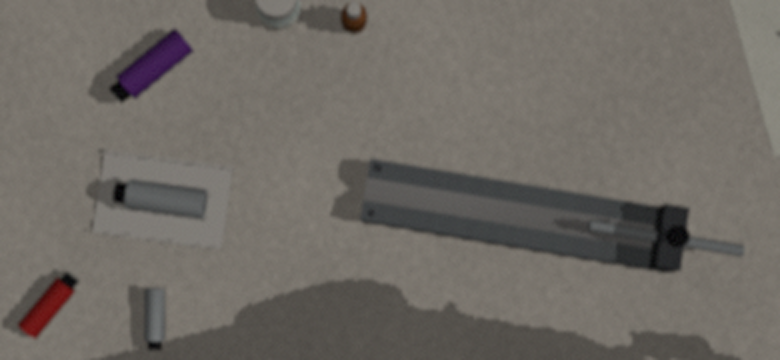

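View pics/side0.png

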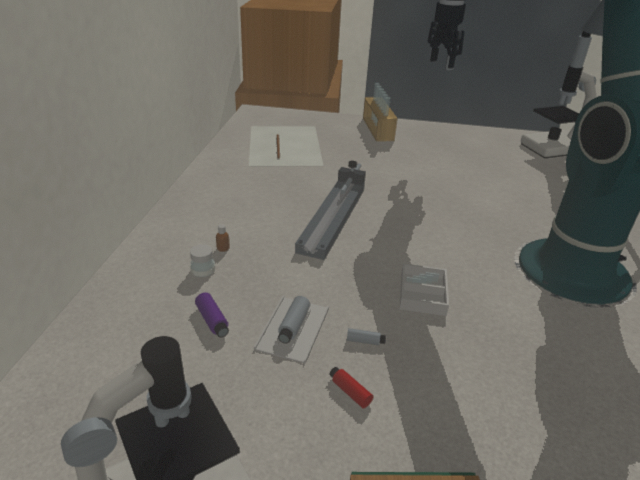

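```bash
cat >> h.py <<'E'
def proj(c,uv,z):
    K=c["mtx"];uv=np.atleast_2d(uv).astype(float);r=np.c_[(uv-K[[0,1],[2,2]])/K[[0,1],[0,1]],np.ones(len(uv))]@np.array(c["attitude"]).T
    o=np.array(c["origin"]); return (o+r*((z-o[2])/r[:,2])[:,None])[:,:2]
def rect(p):
    (cx,cy),sz,a=cv2.minAreaRect((p*1000).astype(np.float32)); b=cv2.boxPoints(((cx,cy),sz,a)); e=b[1]-b[0],b[2]-b[1]; e=max(e,key=np.linalg.norm)
    e=e/np.linalg.norm(e); e=-e if e[1]>0 else e
    return np.round([cx,cy],1),np.round(sorted(sz),1),np.round(e,4)
E
python3 - <<'E'
from h import *
for n in("top","side"):
    c=cap(n); W=cloud(c)
    t=[r for r in models.masks_of("tube_mid",n)]
    for r in t:
        m=r["pixels"]; med=np.nanmedian(W[m],0)
        if abs(med[0]-.53)<.03 and abs(med[1]-.3)<.05:
            ys,xs=np.nonzero(m); print(n,"tube",rect(proj(c,np.c_[xs,ys],.0205)), "ztop",np.nanpercentile(W[m][:,2],95))
            # ridge from depth
            P=W[m]; P=P[P[:,2]>.028]; print("depth ridge",rect(P[:,:2]),P[:,:2].mean(0))
    b=models.masks_of("tray",n)[0]["pixels"]; P=W[b]; P=P[P[:,2]<.012]; print(n,"tray",rect(P[:,:2]))
    b=models.masks_of("vblock",n)[0]["pixels"]; P=W[b]; P=P[(P[:,2]>.0235)&(P[:,2]<.029)]; print(n,"vb",rect(P[:,:2]), np.nanmedian(P[:,2]))
    s=models.masks_of("stop",n)[0]["pixels"]; P=W[s]; P=P[P[:,2]>.03]; print(n,"stop",rect(P[:,:2]),P.min(0),P.max(0))
    ys,xs=np.nonzero(s); print("stop px",xs.min(),xs.max(),ys.min(),ys.max())
    if n=="top":
        for v in range(236,256,2):print(v,c["img"][v,430:486:2].mean(-1).astype(int),(W[v,438:486:4,2]*1000).round())
        save(c,"rod.png",(420,205,100,70),7)
E
```

```text
top tube (array([528.8, 293.1]), array([31.3, 99.8]), array([-0.1232, -0.9924], dtype=float32)) ztop 0.03783763169135128
depth ridge (array([528.3, 292.8]), array([28.5, 96.5]), array([-0.1198, -0.9928], dtype=float32)) [0.52783458 0.28896906]
top tray (array([529.1, 294.3]), array([ 94.4, 143.2]), array([-0.1324, -0.9912], dtype=float32))
top vb (array([512.6, -86.1]), array([ 66.5, 328.3]), array([-0.1608, -0.987 ], dtype=float32)) 0.0257622458726261
top stop (array([ 487.4, -233.2]), array([ 65.2, 145.5]), array([ 0.2163, -0.9763], dtype=float32)) [ 0.45504546 -0.30984147  0.03054994] [ 0.52050423 -0.15593479  0.08470395]
stop px 445 520 233 265
236 [86 84 84 81 78 75 73 71 68 67 66 65 62 63 63 59 44 42 46 45 46 43 41 42
 29 12 35 41] [26. 23. 26. 28. 28. 25. 29. 28. 24. 22. 28. 54.]
238 [82 80 86 82 84 86 85 87 83 78 77 74 70 71 67 61 47 42 42 45 43 45 44 40
 26 16 38 42] [18. 19. 26. 22. 24. 24. 24. 25. 20. 26. 30. 57.]
240 [67 66 68 70 67 74 77 76 81 76 75 69 71 84 81 69 57 55 53 47 46 45 42 42
 23 21 37 42] [20. 20. 22. 20. 23. 30. 26. 27. 26. 28. 32. 52.]
242 [65 61 61 62 63 
[... 931 characters left out ...]
4. 25. 27. 27. 28. 25. 23. 54. 57.]
side tube (array([531.8, 290. ]), array([ 34.5, 121.9]), array([-0.1287, -0.9917], dtype=float32)) ztop 0.03742313622422796
depth ridge (array([530.8, 295.7]), array([28.5, 98.5]), array([-0.1022, -0.9948], dtype=float32)) [0.52979868 0.29700453]
side tray (array([531.4, 294.8]), array([ 90.7, 145.6]), array([-0.1269, -0.9919], dtype=float32))
side vb (array([516. , -80.9]), array([ 67.4, 328.2]), array([-0.1585, -0.9874], dtype=float32)) 0.026625235204133513
side stop (array([ 489.7, -229.8]), array([ 63.9, 149. ]), array([-0.5136, -0.858 ], dtype=float32)) [ 0.45715348 -0.30846868  0.03002748] [ 0.52465305 -0.15071157  0.08191928]
stop px 338 365 161 193
```

View pics/rod.png

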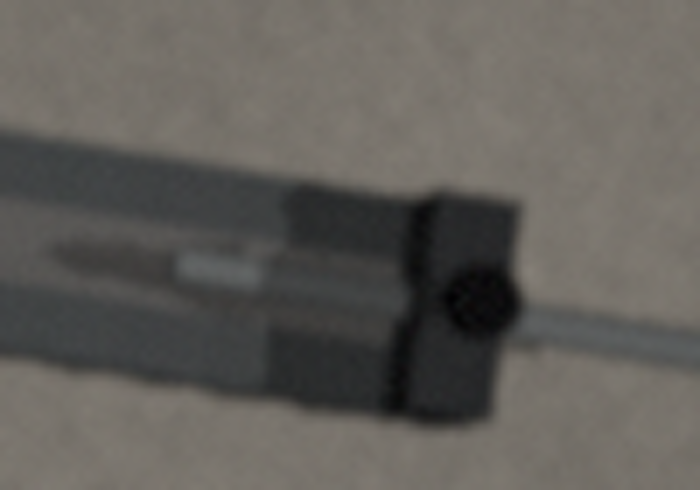

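```bash
cat >> h.py <<'E'
from scipy.spatial.transform import Rotation as R
def plan(way,ang,n,g,start=None):
    """way: list of world targets (last row reached), ang: final heading of tool z (deg), n rows per leg"""
    s=ctrl.state(); p=np.array(s["tcp_pos"]); M=np.array(s["eef_rot"])
    z=np.radians(ang); Z=np.array([np.cos(z),np.sin(z),0]); X=np.array([0,0,-1.]); G=np.c_[X,np.cross(Z,X),Z]
    N=sum(n); rv=R.from_matrix(M.T@G).as_rotvec(); step=rv/N; out=[]
    for w,k in zip(way,n):
        w=np.array(w); 
        for i in range(k):
            d=(w-p)/(k-i); sh=np.round(M.T@d/.06,3); out.append([g,*sh,*np.round(step,4)])
            p=p+M@(sh*.06); M=M@R.from_rotvec(np.round(step,4)).as_matrix()
    for i in range(0,len(out),12): print([[float(x) for x in r] for r in out[i:i+12]])
def st():
    s=ctrl.state(); Z=np.array(s["eef_rot"])[:,2]; print(round(s["time_s"],2),np.round(s["tcp_pos"],4),"ang",round(np.degrees(np.arctan2(Z[1],Z[0])),2),"xz",np.round(np.array(s["eef_rot"])[:,0],3),"F",np.round(s["wrist_force"],2),"gap",round(s["finger_gap"],4))
E
python3 -c "
from h import *
plan([(.46,-.2,.3),(.529,.290,.2)],-7.0,[10,12],60)"
```

```text
[[60.0, 0.006, 0.534, -0.44, -0.0446, 0.0, 0.0], [60.0, 0.007, 0.553, -0.416, -0.0446, 0.0, 0.0], [60.0, 0.006, 0.571, -0.391, -0.0446, 0.0, 0.0], [60.0, 0.007, 0.588, -0.365, -0.0446, 0.0, 0.0], [60.0, 0.006, 0.604, -0.338, -0.0446, 0.0, 0.0], [60.0, 0.007, 0.618, -0.311, -0.0446, 0.0, 0.0], [60.0, 0.006, 0.631, -0.283, -0.0446, 0.0, 0.0], [60.0, 0.007, 0.644, -0.255, -0.0446, 0.0, 0.0], [60.0, 0.006, 0.654, -0.226, -0.0446, 0.0, 0.0], [60.0, 0.007, 0.664, -0.197, -0.0446, 0.0, 0.0], [60.0, 0.139, 0.597, -0.34, -0.0446, 0.0, 0.0], [60.0, 0.139, 0.612, -0.313, -0.0446, 0.0, 0.0]]
[[60.0, 0.139, 0.625, -0.285, -0.0446, 0.0, 0.0], [60.0, 0.139, 0.637, -0.257, -0.0446, 0.0, 0.0], [60.0, 0.139, 0.648, -0.228, -0.0446, 0.0, 0.0], [60.0, 0.139, 0.658, -0.199, -0.0446, 0.0, 0.0], [60.0, 0.139, 0.666, -0.17, -0.0446, 0.0, 0.0], [60.0, 0.139, 0.673, -0.14, -0.0446, 0.0, 0.0], [60.0, 0.138, 0.679, -0.11, -0.0446, 0.0, 0.0], [60.0, 0.139, 0.683, -0.08, -0.0446, 0.0, 0.0], [60.0, 0.138, 0.685, -0.049, -0.0446, 0.0, 0.0], [60.0, 0.139, 0.687, -0.018, -0.0446, 0.0, 0.0]]
```

Emit:
apply_moves --pt "60 0 0.53 -0.44 -0.045 0 0" --pt "60 0 0.55 -0.42 -0.045 0 0" --pt "60 0 0.57 -0.39 -0.045 0 0" --pt "60 0 0.59 -0.36 -0.045 0 0" --pt "60 0 0.6 -0.34 -0.045 0 0" --pt "60 0 0.62 -0.31 -0.045 0 0" --pt "60 0 0.63 -0.28 -0.045 0 0" --pt "60 0 0.64 -0.25 -0.045 0 0" --pt "60 0 0.65 -0.23 -0.045 0 0" --pt "60 0 0.66 -0.2 -0.045 0 0" --pt "60 0.14 0.6 -0.34 -0.045 0 0" --pt "60 0.14 0.61 -0.31 -0.045 0 0" --squeeze 30

```text
time_s: 2.5
tcp_pos: [0.47, -0.1177, 0.2871]
eef_rot: [[0.001, 0.533, 0.846], [-0.0, 0.846, -0.533], [-1.0, 0.0, 0.001]]
wrist_force: [1.0, -0.1, -0.3]
finger_gap: 0.0599
```

Emit:
apply_moves --pt "60 0.14 0.62 -0.28 -0.045 0 0" --pt "60 0.14 0.64 -0.26 -0.045 0 0" --pt "60 0.14 0.65 -0.23 -0.045 0 0" --pt "60 0.14 0.66 -0.2 -0.045 0 0" --pt "60 0.14 0.67 -0.17 -0.045 0 0" --pt "60 0.14 0.67 -0.14 -0.045 0 0" --pt "60 0.14 0.68 -0.11 -0.045 0 0" --pt "60 0.14 0.68 -0.08 -0.045 0 0" --pt "60 0.14 0.68 -0.05 -0.045 0 0" --pt "60 0.14 0.69 -0.02 -0.045 0 0" --pt "60 0 0 0 0 0 0" --pt "60 0 0 0 0 0 0"

```text
time_s: 4.0
tcp_pos: [0.5243, 0.2891, 0.2028]
eef_rot: [[-0.0, 0.113, 0.994], [-0.001, 0.994, -0.113], [-1.0, -0.001, -0.0]]
wrist_force: [-0.0, -1.0, 0.3]
finger_gap: 0.0595
```

```bash
python3 -c "
from h import *
st(); c=cap('side'); save(c,'ap.png',(200,170,200,150),4)
plan([(.529,.290,.14),(.529,.290,.0855)],-7.0,[4,6],56)"
```

```text
4.0 [0.5243 0.2891 0.2028] ang -6.5 xz [-0.    -0.001 -1.   ] F [-0.03 -1.01  0.32] gap 0.0595
[[56.0, 0.263, 0.009, 0.018, 0.0008, 0.0, 0.0001], [56.0, 0.262, 0.008, 0.018, 0.0008, 0.0, 0.0001], [56.0, 0.263, 0.009, 0.017, 0.0008, 0.0, 0.0001], [56.0, 0.262, 0.008, 0.018, 0.0008, 0.0, 0.0001], [56.0, 0.151, 0.0, -0.0, 0.0008, 0.0, 0.0001], [56.0, 0.151, 0.0, -0.0, 0.0008, 0.0, 0.0001], [56.0, 0.152, 0.0, -0.0, 0.0008, 0.0, 0.0001], [56.0, 0.151, 0.0, -0.0, 0.0008, 0.0, 0.0001], [56.0, 0.152, 0.0, -0.0, 0.0008, 0.0, 0.0001], [56.0, 0.151, 0.001, -0.001, 0.0008, 0.0, 0.0001]]
```

View pics/ap.png

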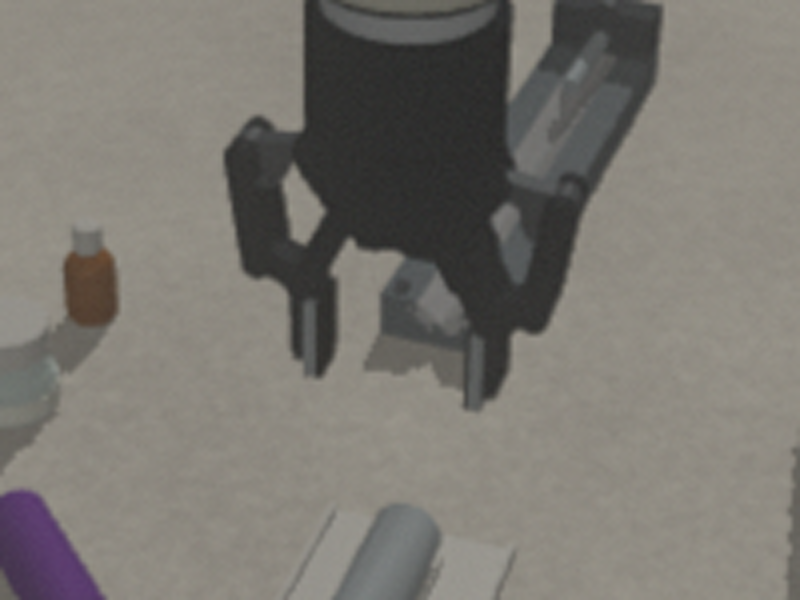

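```bash
python3 -c "
from h import *
c=cap('side')
K=c['mtx'];o=np.array(c['origin']);A=np.array(c['attitude'])
for uv in((318.7,272),(278.7,263.7)):
    r=A@[(uv[0]-K[0,2])/K[0,0],(uv[1]-K[1,2])/K[1,1],1]; print(o+r*(.30-o[1])/r[1])
W=cloud(c)
for v in (268,270,272,274): print(W[v,314:322].round(3).tolist()[2:5])
"
```

```text
[0.49087469 0.3        0.13603794]
[0.55585083 0.3        0.14156416]
[[0.495, 0.303, 0.145], [0.493, 0.305, 0.147], [0.492, 0.304, 0.147]]
[[0.495, 0.304, 0.142], [0.493, 0.306, 0.144], [0.491, 0.305, 0.144]]
[[0.519, 0.127, 0.001], [0.517, 0.125, -0.001], [0.492, 0.303, 0.138]]
[[0.518, 0.132, -0.0], [0.516, 0.133, 0.001], [0.514, 0.13, -0.001]]
```

Emit:
apply_moves --pt "56 0.26 0.01 0.02 0 0 0" --pt "56 0.26 0.01 0.02 0 0 0" --pt "56 0.26 0.01 0.02 0 0 0" --pt "56 0.26 0.01 0.02 0.01 0 0" --pt "56 0 0 0 0 0 0"

```text
time_s: 4.72
tcp_pos: [0.5286, 0.2912, 0.1387]
eef_rot: [[-0.003, 0.123, 0.992], [-0.001, 0.992, -0.123], [-1.0, -0.002, -0.003]]
wrist_force: [-0.3, -0.6, 0.8]
finger_gap: 0.0558
```

Emit:
apply_moves --pt "56 0.19 0 0 0 0 0" --pt "56 0.19 0 0 0 0 0" --pt "56 0.19 -0.01 0 0 0 0" --pt "56 0.18 -0.01 0.01 0 0 0" --pt "56 0.16 0 0 0 0 0" --pt "56 0 0 0 0 0 0" --pt "30 0 0 0 0 0 0" --pt "30 0 0 0 0 0 0" --pt "30 0 0 0 0 0 0" --pt "30 0 0 0 0 0 0" --pt "30 0 0 0 0 0 0" --pt "30 0 0 0 0 0 0" --squeeze 35

```text
time_s: 6.22
tcp_pos: [0.5309, 0.2904, 0.0868]
eef_rot: [[0.002, 0.123, 0.992], [0.001, 0.992, -0.123], [-1.0, 0.001, 0.002]]
wrist_force: [4.9, -0.6, 3.6]
finger_gap: 0.0306
```

```bash
python3 -c "
from h import *
st(); c=cap('side'); save(c,'gr.png',(230,230,120,120),6)"
```

```text
6.22 [0.5309 0.2904 0.0868] ang -7.07 xz [ 0.002  0.001 -1.   ] F [ 4.95 -0.59  3.63] gap 0.0306
```

View pics/gr.png

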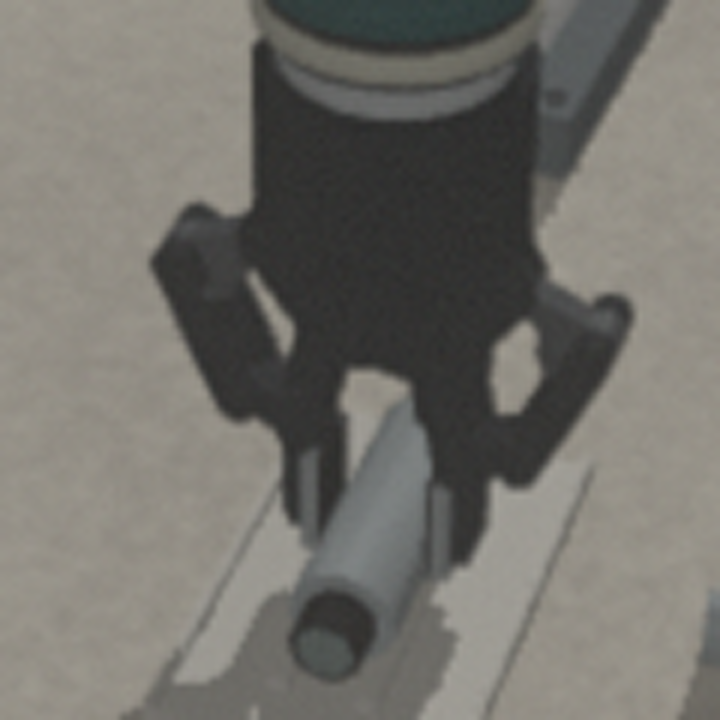

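```bash
python3 -c "
from h import *
c=cap('side')
K=c['mtx'];o=np.array(c['origin']);A=np.array(c['attitude'])
for uv in((283.3,320),(303.3,325.8)):
    r=A@[(uv[0]-K[0,2])/K[0,0],(uv[1]-K[1,2])/K[1,1],1]; print(o+r*(.301-o[1])/r[1])
W=cloud(c)
for col in (282,283,303,304): print(col,W[310:330:2,col,1:].round(3).tolist())
"
```

```text
[0.54752465 0.301      0.02277933]
[0.51225998 0.301      0.01646026]
282 [[0.3, 0.045], [0.3, 0.04], [0.301, 0.036], [0.301, 0.032], [0.3, 0.026], [0.301, 0.022], [0.311, 0.028], [0.32, 0.031], [0.327, 0.034], [0.328, 0.03]]
283 [[0.301, 0.045], [0.3, 0.04], [0.3, 0.035], [0.3, 0.031], [0.3, 0.026], [0.308, 0.029], [0.318, 0.034], [0.322, 0.033], [0.328, 0.035], [0.326, 0.029]]
303 [[0.307, 0.058], [0.303, 0.05], [0.305, 0.047], [0.305, 0.043], [0.304, 0.037], [0.303, 0.031], [0.305, 0.029], [0.306, 0.025], [0.303, 0.018], [0.294, 0.004]]
304 [[0.307, 0.058], [0.304, 0.051], [0.304, 0.046], [0.303, 0.041], [0.304, 0.037], [0.306, 0.035], [0.305, 0.029], [0.303, 0.023], [0.304, 0.019], [0.291, 0.002]]
```

Emit:
apply_moves --pt "44 0 0 0 0 0 0" --pt "44 0 0 0.02 0 0 0" --pt "44 0.04 0 0.02 0 0 0" --pt "44 0 0 0 0 0 0" --pt "30 0 0 0 0 0 0" --pt "30 0 0 0 0 0 0" --pt "30 0 0 0 0 0 0" --pt "30 0 0 0 0 0 0" --pt "30 0 0 0 0 0 0" --squeeze 40

```text
time_s: 7.45
tcp_pos: [0.5315, 0.2901, 0.0836]
eef_rot: [[-0.001, 0.123, 0.992], [-0.0, 0.992, -0.123], [-1.0, -0.001, -0.001]]
wrist_force: [-4.9, 0.2, 3.7]
finger_gap: 0.0312
```

Emit:
apply_moves --pt "30 -0.05 0 0 0 0 0" --pt "30 -0.1 0 0 0 0 0" --pt "30 -0.2 0 0 0 0 0" --pt "30 -0.3 0 0 0 0 0" --pt "30 -0.4 0 0 0 0 0" --pt "30 -0.3 0 0 0 0 0" --pt "30 -0.2 0 0 0 0 0" --pt "30 0 0 0 0 0 0" --pt "30 0 0 0 0 0 0"

```text
time_s: 8.57
tcp_pos: [0.5319, 0.2897, 0.176]
eef_rot: [[-0.001, 0.123, 0.992], [-0.001, 0.992, -0.123], [-1.0, -0.001, -0.001]]
wrist_force: [-0.8, 0.1, -1.2]
finger_gap: 0.0307
```

```bash
python3 -c "
from h import *
st(); c=cap('side'); save(c,'lift.png',(210,170,160,120),5)
for n in ('side','top'):
    if n=='top': c=cap(n)
    W=cloud(c)
    for r in models.masks_of('tube_mid',n):
        P=W[r['pixels']]; m=np.nanmedian(P,0)
        if m[2]>.06: print(n,r['extent'],rect(P[P[:,2]>.09][:,:2]), m, np.nanpercentile(P[:,2],[2,98]))
g=np.array([514.3,-83.5]); d=np.array([-.1597,-.9872]); d/=np.linalg.norm(d)
o=g+5*d; print('origin',o,'ang of z',np.degrees(np.arctan2(d[0],-d[1])))
xt=4; print('lay TCP xy', o+(-50+xt)*d)
"
```

```text
8.57 [0.5319 0.2897 0.176 ] ang -7.06 xz [-0.001 -0.001 -1.   ] F [-0.78  0.1  -1.21] gap 0.0307
side [278.3, 255.4, 20.8, 43.4] (array([531.5, 295.3]), array([31.5, 98.1]), array([-0.1286, -0.9917], dtype=float32)) [0.53241229 0.31899384 0.12455229] [0.10581838 0.1300378 ]
origin [513.50152712 -88.43583236] ang of z -9.189168775033115
lay TCP xy [520.84747762 -43.02617467]
```

View pics/lift.png

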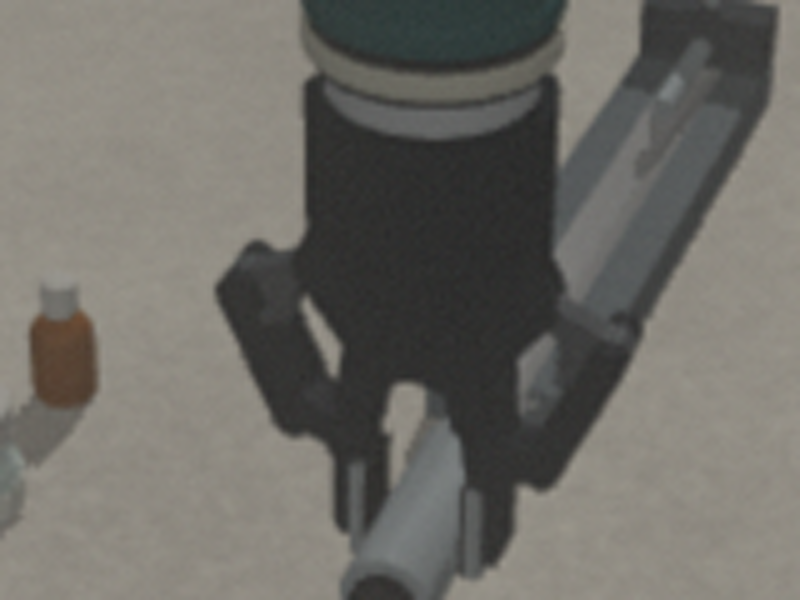

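```bash
python3 -c "
from h import *
plan([(.5227,-.043,.176),(.5227,-.043,.115)],-9.2,[8,4],30)"
```

```text
[[30.0, 0.0, -0.691, 0.066, 0.0031, -0.0001, 0.0001], [30.0, 0.0, -0.69, 0.068, 0.0031, -0.0001, 0.0001], [30.0, 0.0, -0.69, 0.071, 0.0031, -0.0001, 0.0001], [30.0, 0.0, -0.69, 0.073, 0.0031, -0.0001, 0.0001], [30.0, -0.0, -0.69, 0.075, 0.0031, -0.0001, 0.0001], [30.0, -0.0, -0.689, 0.077, 0.0031, -0.0001, 0.0001], [30.0, -0.0, -0.689, 0.079, 0.0031, -0.0001, 0.0001], [30.0, -0.001, -0.689, 0.08, 0.0031, -0.0001, 0.0001], [30.0, 0.254, -0.0, 0.0, 0.0031, -0.0001, 0.0001], [30.0, 0.254, -0.0, 0.0, 0.0031, -0.0001, 0.0001], [30.0, 0.255, -0.0, 0.0, 0.0031, -0.0001, 0.0001], [30.0, 0.254, -0.001, 0.001, 0.0031, -0.0001, 0.0001]]
```

Emit:
apply_moves --pt "30 0 -0.3 0.03 0.003 0 0" --pt "30 0 -0.5 0.05 0.003 0 0" --pt "30 0 -0.7 0.07 0.003 0 0" --pt "30 0 -0.8 0.09 0.004 0 0" --pt "30 0 -0.8 0.09 0.004 0 0" --pt "30 0 -0.8 0.09 0.004 0 0" --pt "30 0 -0.7 0.08 0.004 0 0" --pt "30 0 -0.5 0.05 0.004 0 0" --pt "30 0 -0.3 0.03 0.004 0 0" --pt "30 0 -0.12 0.01 0.004 0 0" --pt "30 0 0 0 0 0 0" --pt "30 0 0 0 0 0 0"

```text
time_s: 10.28
tcp_pos: [0.5221, -0.0415, 0.1767]
eef_rot: [[0.0, 0.157, 0.988], [0.001, 0.988, -0.157], [-1.0, 0.001, 0.0]]
wrist_force: [-0.1, 0.2, -1.9]
finger_gap: 0.0308
```

Emit:
apply_moves --pt "30 0.25 0 0 0 0 0" --pt "30 0.35 0 0 0 0 0" --pt "30 0.25 0 0 0 0 0" --pt "30 0.12 0 0 0 0 0" --pt "30 0.05 0 0 0 0 0" --pt "30 0 0 0 0 0 0"

```text
time_s: 11.02
tcp_pos: [0.5222, -0.0428, 0.1156]
eef_rot: [[0.0, 0.159, 0.987], [-0.0, 0.987, -0.159], [-1.0, 0.0, 0.0]]
wrist_force: [1.1, -0.1, -1.4]
finger_gap: 0.0311
```

```bash
python3 -c "
from h import *
st()
for n in ('side','top'):
    c=cap(n)
    if n=='side': save(c,'lay.png',(270,130,110,140),5)
    W=cloud(c)
    for r in models.masks_of('tube_mid',n):
        P=W[r['pixels']]; m=np.nanmedian(P,0)
        if abs(m[1])<.1: P=P[(P[:,2]>.045)&(P[:,2]<.085)];print(n,r['extent'],rect(P[:,:2]), m, np.nanpercentile(P[:,2],[2,98]))
    b=models.masks_of('vblock',n)
    for q in b[:1]: P=W[q['pixels']]; P=P[(P[:,2]>.0235)&(P[:,2]<.029)]; print(n,'vb',q['extent'],rect(P[:,:2]))
"
```

```text
11.03 [ 0.5222 -0.0428  0.1156] ang -9.16 xz [ 0. -0. -1.] F [ 1.06 -0.13 -1.43] gap 0.0311
side [317.5, 195.1, 16.2, 26.1] (array([523.3, -32.7]), array([30.4, 95.4]), array([-0.1537, -0.9881], dtype=float32)) [ 0.52301916 -0.01128638  0.06425939] [0.04715336 0.06998103]
top [366.5, 224.1, 12.0, 13.5] (array([522.3,  -4.2]), array([27.2, 31.8]), array([-0.9913, -0.1318], dtype=float32)) [ 0.52379024 -0.00649662  0.06188571] [0.05009928 0.06987826]
top vb [330.8, 209.5, 191.4, 50.0] (array([514.4, -74.7]), array([ 66.3, 304.5]), array([-0.1621, -0.9868], dtype=float32))
```

View pics/lay.png

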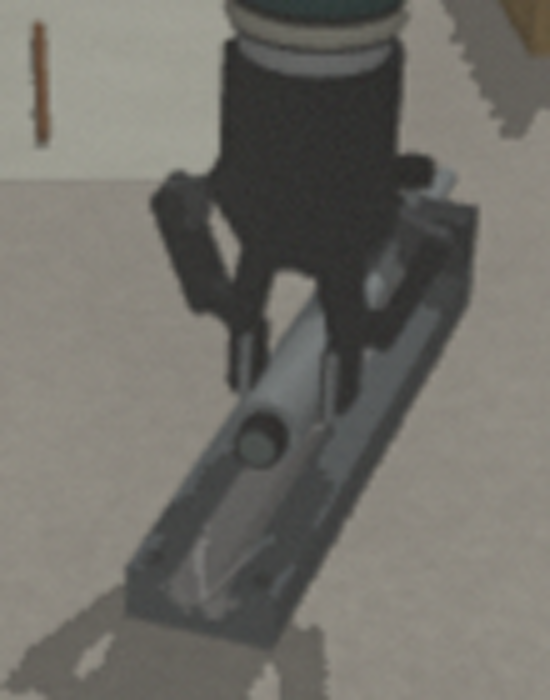

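Emit:
apply_moves --pt "30 0.08 0 0.015 0 0 0" --pt "30 0.08 0 0 0 0 0" --pt "30 0.04 0 0 0 0 0" --pt "30 0.02 0 0 0 0 0" --pt "30 0 0 0 0 0 0" --pt "30 0 0 0 0 0 0"

```text
time_s: 12.08
tcp_pos: [0.523, -0.043, 0.1024]
eef_rot: [[0.0, 0.159, 0.987], [-0.0, 0.987, -0.159], [-1.0, -0.0, 0.0]]
wrist_force: [0.0, 0.2, -2.0]
finger_gap: 0.0305
```

Emit:
apply_moves --pt "30 0.01 0 0 0 0 0" --pt "30 0.01 0 0 0 0 0" --pt "30 0 0 0 0 0 0" --pt "30 0 0 0 0 0 0"

```text
time_s: 12.58
tcp_pos: [0.5229, -0.043, 0.1011]
eef_rot: [[-0.0, 0.159, 0.987], [-0.0, 0.987, -0.159], [-1.0, -0.0, -0.0]]
wrist_force: [-0.2, -0.3, -3.1]
finger_gap: 0.0311
```

Emit:
apply_moves --pt "30 0.01 0 0 0 0 0" --pt "30 0.01 0 0 0 0 0" --pt "30 0 0 0 0 0 0" --pt "30 0 0 0 0 0 0"

```text
time_s: 13.08
tcp_pos: [0.5229, -0.043, 0.1002]
eef_rot: [[0.0, 0.159, 0.987], [-0.0, 0.987, -0.159], [-1.0, -0.0, 0.0]]
wrist_force: [-1.8, -0.9, 4.0]
finger_gap: 0.0308
```

Emit:
apply_moves --pt "30 0 0 -0.01 0 0 0" --pt "30 0 0 0 0 0 0" --pt "30 0 0 0 0 0 0"

```text
time_s: 13.45
tcp_pos: [0.5226, -0.0429, 0.1]
eef_rot: [[0.001, 0.159, 0.987], [0.0, 0.987, -0.159], [-1.0, 0.0, 0.001]]
wrist_force: [0.0, -0.3, 2.0]
finger_gap: 0.0306
```

Emit:
apply_moves --pt "33 0 0 0 0 0 0" --pt "36 0 0 0 0 0 0" --pt "40 0 0 0 0 0 0" --pt "46 0 0 0 0 0 0" --pt "50 0 0 0 0 0 0" --pt "50 -0.1 0 0 0 0 0" --pt "50 -0.3 0 0 0 0 0" --pt "50 -0.5 0 0 0 0 0" --pt "50 -0.5 0 0 0 0 0" --pt "50 -0.1 0 0 0 0 0" --pt "50 0 0 0 0 0 0"

```text
time_s: 14.82
tcp_pos: [0.5224, -0.0432, 0.1906]
eef_rot: [[0.001, 0.16, 0.987], [-0.001, 0.987, -0.16], [-1.0, -0.0, 0.001]]
wrist_force: [-0.6, -0.2, -0.4]
finger_gap: 0.0503
```

```bash
python3 -c "
from h import *
st()
for n in ('side',):
    c=cap(n)
    save(c,'laid.png',(270,130,110,140),5)
    W=cloud(c)
    for r in models.masks_of('tube_mid',n):
        P=W[r['pixels']]; m=np.nanmedian(P,0)
        if abs(m[1])<.1: P=P[(P[:,2]>.03)&(P[:,2]<.085)];print(n,r['score'],r['extent'],rect(P[:,:2]), m, np.nanpercentile(P[:,2],[2,98]),P.min(0),P.max(0))
"
```

```text
14.82 [ 0.5224 -0.0432  0.1906] ang -9.19 xz [ 0.001 -0.001 -1.   ] F [-0.58 -0.21 -0.42] gap 0.0503
side 0.55 [314.6, 196.3, 27.2, 29.5] (array([522.1, -36.6]), array([ 31.5, 100.9]), array([-0.1951, -0.9808], dtype=float32)) [ 0.52154053 -0.03000578  0.04615254] [0.03209419 0.05419697] [ 0.5004034  -0.08582519  0.03018304] [0.5436227  0.01337504 0.05507908]
```

View pics/laid.png

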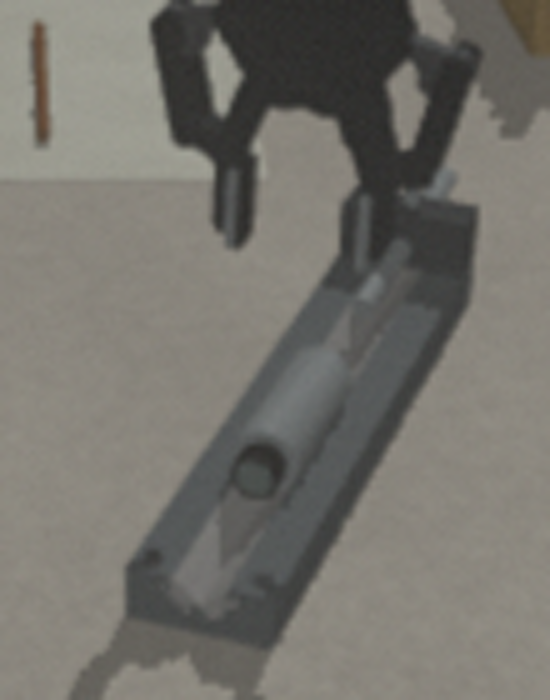

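Emit:
apply_moves --pt "0 0 0.3 0 0 0 0" --pt "0 0 0.5 0 0 0 0" --pt "0 0 0.4 0 0 0 0" --pt "0 0 0.2 0 0 0 0" --pt "0 0 0.07 0 0 0 0" --pt "0 0.3 0 0 0 0 0" --pt "0 0.45 0 0 0 0 0" --pt "0 0.4 0 0 0 0 0" --pt "0 0.2 0 0 0 0 0" --pt "0 0.08 0 0 0 0 0" --pt "0 0 0 0 0 0 0" --pt "0 0 0 0 0 0 0"

```text
time_s: 16.42
tcp_pos: [0.5369, 0.0441, 0.1048]
eef_rot: [[0.001, 0.159, 0.987], [0.0, 0.987, -0.159], [-1.0, 0.0, 0.001]]
wrist_force: [-0.6, -0.4, 0.6]
finger_gap: 0.0002
```

```bash
python3 -c "
from h import *
st()
c=cap('top'); W=cloud(c); save(c,'push0.png',(330,200,160,80),5)
for r in models.masks_of('tube_mid','top'):
    P=W[r['pixels']]; m=np.nanmedian(P,0)
    if abs(m[1])<.12: P=P[(P[:,2]>.03)&(P[:,2]<.07)];print(r['score'],r['extent'],rect(P[:,:2]), P.min(0),P.max(0))
"
```

```text
16.43 [0.5369 0.0441 0.1048] ang -9.18 xz [ 0.001  0.    -1.   ] F [-0.58 -0.39  0.58] gap 0.0002
```

View pics/push0.png

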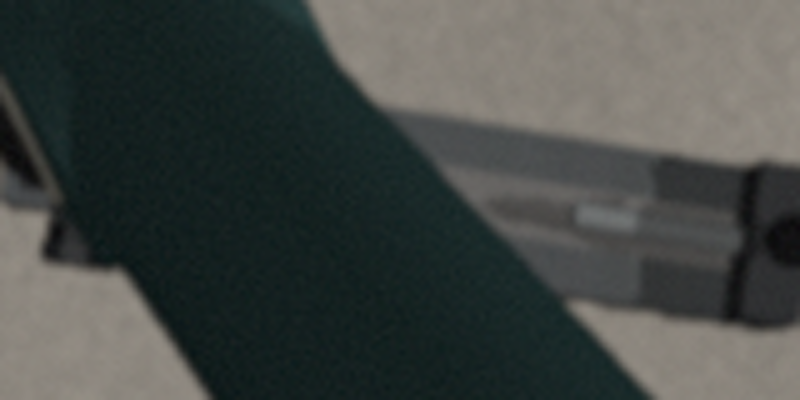

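Emit:
apply_moves --pt "0 0.03 -0.06 0 0 0 0" --pt "0 0 -0.1 0 0 0 0" --pt "0 0 -0.06 0 0 0 0" --pt "0 0 -0.02 0 0 0 0" --pt "0 0 -0.02 0 0 0 0" --pt "0 0 -0.02 0 0 0 0" --pt "0 0 -0.02 0 0 0 0" --pt "0 0 -0.02 0 0 0 0" --pt "0 0 -0.02 0 0 0 0" --pt "0 0 -0.02 0 0 0 0" --pt "0 0 -0.02 0 0 0 0" --pt "0 0 -0.02 0 0 0 0"

```text
time_s: 18.02
tcp_pos: [0.5325, 0.0203, 0.1023]
eef_rot: [[-0.0, 0.159, 0.987], [-0.0, 0.987, -0.159], [-1.0, -0.0, -0.0]]
wrist_force: [-0.4, -1.0, 0.0]
finger_gap: 0.0003
```

```bash
python3 -c "
from h import *
st()
c=cap('side'); W=cloud(c)
print('tip side',proj(c,[(342.4,188.6)],.04))
for r in models.masks_of('tube_mid','side'):
    P=W[r['pixels']]; m=np.nanmedian(P,0)
    if abs(m[1])<.12: P=P[(P[:,2]>.03)&(P[:,2]<.07)];print(r['score'],r['extent'],rect(P[:,:2]), P.min(0),P.max(0))
save(c,'push1.png',(290,140,90,110),5)
"
```

```text
18.02 [0.5325 0.0203 0.1023] ang -9.17 xz [-0. -0. -1.] F [-0.36 -1.    0.02] gap 0.0003
tip side [[ 0.50507606 -0.16521   ]]
0.68 [325.6, 201.3, 10.5, 22.6] (array([516.2, -31. ]), array([13.3, 97.2]), array([-0.0191, -0.9998], dtype=float32)) [ 0.50878206 -0.07961715  0.03098197] [0.5224106  0.01755806 0.05589066]
```

Emit:
apply_moves --pt "0 0 -0.02 0 0 0 0" --pt "0 0 -0.02 0 0 0 0" --pt "0 0 -0.02 0 0 0 0" --pt "0 0 -0.02 0 0 0 0" --pt "0 0 -0.02 0 0 0 0" --pt "0 0 -0.02 0 0 0 0" --pt "0 0 -0.02 0 0 0 0" --pt "0 0 -0.02 0 0 0 0"

```text
time_s: 19.12
tcp_pos: [0.531, 0.0109, 0.1023]
eef_rot: [[-0.0, 0.159, 0.987], [-0.0, 0.987, -0.159], [-1.0, -0.0, 0.0]]
wrist_force: [-0.0, 1.1, 0.6]
finger_gap: 0.0001
```

Emit:
apply_moves --pt "0 0 -0.03 0 0 0 0" --pt "0 0 -0.03 0 0 0 0" --pt "0 0 -0.04 0 0 0 0" --pt "0 0 -0.04 0 0 0 0" --pt "0 0 -0.04 0 0 0 0" --pt "0 0 -0.04 0 0 0 0" --pt "0 0 -0.04 0 0 0 0" --pt "0 0 -0.04 0 0 0 0" --pt "0 0 -0.04 0 0 0 0" --pt "0 0 -0.04 0 0 0 0" --pt "0 0 -0.04 0 0 0 0" --pt "0 0 -0.04 0 0 0 0"

```text
time_s: 20.62
tcp_pos: [0.5265, -0.0165, 0.1022]
eef_rot: [[-0.0, 0.159, 0.987], [-0.0, 0.987, -0.159], [-1.0, -0.0, -0.0]]
wrist_force: [0.7, 2.3, 1.0]
finger_gap: -0.0001
```

Emit:
apply_moves --pt "0 0 -0.03 0 0 0 0" --pt "0 0 -0.03 0 0 0 0" --pt "0 0 -0.03 0 0 0 0" --pt "0 0 -0.03 0 0 0 0" --pt "0 0 -0.03 0 0 0 0" --pt "0 0 -0.03 0 0 0 0" --pt "0 0 -0.03 0 0 0 0" --pt "0 0 -0.02 0 0 0 0" --pt "0 0 -0.02 0 0 0 0" --pt "0 0 -0.02 0 0 0 0"

```text
time_s: 21.88
tcp_pos: [0.524, -0.0323, 0.1023]
eef_rot: [[-0.0, 0.159, 0.987], [-0.0, 0.987, -0.159], [-1.0, -0.0, -0.0]]
wrist_force: [-0.3, 2.9, 0.5]
finger_gap: 0.0002
```

```bash
python3 -c "
from h import *
st()
c=cap('side'); save(c,'push2.png',(290,130,110,100),7)
c=cap('top'); W=cloud(c); b=c['img'][205:275,400:480,::-1]; cv2.imwrite('pics/push2t.png',cv2.resize(b,None,fx=7,fy=7,interpolation=cv2.INTER_CUBIC))
a=cv2.imread('pics/push2.png'); t=cv2.imread('pics/push2t.png'); h=490; cv2.imwrite('pics/p2.png',cv2.resize(np.hstack([cv2.resize(a,(539,h)),cv2.resize(t,(560,h))]),(800,357)))
"
```

```text
21.88 [ 0.524  -0.0323  0.1023] ang -9.17 xz [-0. -0. -1.] F [-0.34  2.93  0.54] gap 0.0002
```

View pics/p2.png

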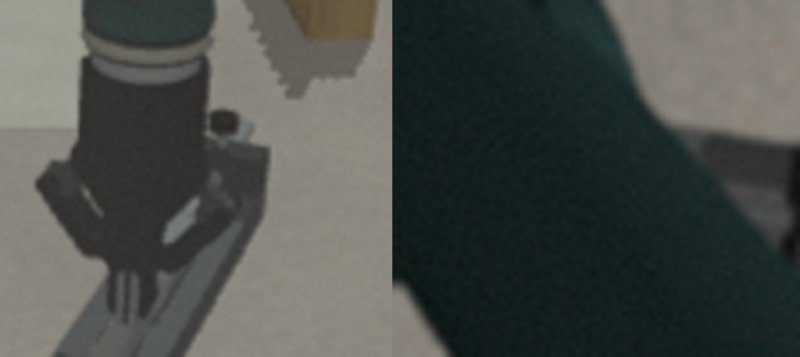

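Emit:
apply_moves --pt "0 0 -0.02 0 0 0 0" --pt "0 0 -0.02 0 0 0 0" --pt "0 0 -0.02 0 0 0 0" --pt "0 0 -0.02 0 0 0 0" --pt "0 0 -0.02 0 0 0 0" --pt "0 0 -0.02 0 0 0 0" --pt "0 0 -0.02 0 0 0 0"

```text
time_s: 22.85
tcp_pos: [0.5227, -0.0406, 0.1023]
eef_rot: [[-0.0, 0.159, 0.987], [-0.0, 0.987, -0.159], [-1.0, -0.0, -0.0]]
wrist_force: [-0.2, 2.6, 0.8]
finger_gap: -0.0001
```

Emit:
apply_moves --pt "0 0 -0.01 0 0 0 0" --pt "0 0 -0.01 0 0 0 0" --pt "0 0 -0.01 0 0 0 0"

```text
time_s: 23.22
tcp_pos: [0.5224, -0.0424, 0.1023]
eef_rot: [[-0.0, 0.159, 0.987], [-0.0, 0.987, -0.159], [-1.0, -0.0, -0.0]]
wrist_force: [-0.3, 1.5, 1.3]
finger_gap: -0.0003
```

Emit:
apply_moves --pt "0 0 -0.01 0 0 0 0" --pt "0 0 -0.01 0 0 0 0" --pt "0 0 -0.01 0 0 0 0" --pt "0 0 -0.01 0 0 0 0"

```text
time_s: 23.72
tcp_pos: [0.522, -0.0448, 0.1023]
eef_rot: [[-0.0, 0.159, 0.987], [-0.0, 0.987, -0.159], [-1.0, -0.0, -0.0]]
wrist_force: [-0.7, 2.7, 0.6]
finger_gap: 0.0002
```

Emit:
apply_moves --pt "0 0 -0.01 0 0 0 0" --pt "0 0 -0.01 0 0 0 0" --pt "0 0 -0.01 0 0 0 0"

```text
time_s: 24.1
tcp_pos: [0.5217, -0.0466, 0.1022]
eef_rot: [[-0.0, 0.159, 0.987], [-0.0, 0.987, -0.159], [-1.0, -0.0, -0.0]]
wrist_force: [-1.4, 3.0, 0.1]
finger_gap: 0.0001
```

Emit:
apply_moves --pt "0 0 -0.01 0 0 0 0" --pt "0 0 -0.01 0 0 0 0" --pt "0 0 -0.01 0 0 0 0"

```text
time_s: 24.48
tcp_pos: [0.5214, -0.0483, 0.1023]
eef_rot: [[-0.0, 0.159, 0.987], [-0.0, 0.987, -0.159], [-1.0, -0.0, -0.0]]
wrist_force: [-0.5, 2.6, 0.2]
finger_gap: -0.0002
```

Emit:
apply_moves --pt "0 0 -0.01 0 0 0 0" --pt "0 0 -0.01 0 0 0 0" --pt "0 0 -0.01 0 0 0 0"

```text
time_s: 24.85
tcp_pos: [0.5211, -0.0501, 0.1023]
eef_rot: [[-0.0, 0.159, 0.987], [-0.0, 0.987, -0.159], [-1.0, -0.0, -0.0]]
wrist_force: [-0.9, 2.6, 0.5]
finger_gap: 0.0001
```

Emit:
apply_moves --pt "0 0 -0.01 0 0 0 0" --pt "0 0 -0.01 0 0 0 0" --pt "0 0 -0.01 0 0 0 0"

```text
time_s: 25.22
tcp_pos: [0.5211, -0.0504, 0.1023]
eef_rot: [[0.001, 0.158, 0.987], [0.002, 0.987, -0.158], [-1.0, 0.002, 0.0]]
wrist_force: [-0.6, 7.9, 0.4]
finger_gap: -0.0
```

Emit:
apply_moves --pt "0 0 0.005 0 0 0 0" --pt "0 0 0 0 0 0 0" --pt "0 0 0 0 0 0 0" --pt "0 0 0 0 0 0 0"

```text
time_s: 25.72
tcp_pos: [0.5211, -0.0504, 0.1023]
eef_rot: [[0.001, 0.158, 0.987], [0.001, 0.987, -0.158], [-1.0, 0.001, 0.0]]
wrist_force: [-1.0, 5.2, 0.9]
finger_gap: 0.0004
```

Emit:
apply_moves --pt "0 0 0 0 0 0 0" --pt "0 0 0 0 0 0 0" --pt "0 0 0 0 0 0 0" --pt "0 0 0 0 0 0 0" --pt "0 0 0 0 0 0 0" --pt "0 0 0 0 0 0 0" --pt "0 0 0 0 0 0 0" --pt "0 0 0 0 0 0 0" --pt "0 0 0 0 0 0 0" --pt "0 0 0 0 0 0 0"

```text
time_s: 26.98
tcp_pos: [0.5211, -0.0504, 0.1023]
eef_rot: [[0.001, 0.158, 0.987], [0.001, 0.987, -0.158], [-1.0, 0.001, 0.0]]
wrist_force: [-1.4, 5.1, -0.4]
finger_gap: 0.0002
```

Pressed steadily at about 5 N for over a second. Now I back straight off along the groove, rise and clear the view.

Emit:
apply_moves --pt "0 0 0.02 0 0 0 0" --pt "0 0 0.05 0 0 0 0" --pt "0 0 0.15 0 0 0 0" --pt "0 0 0.3 0 0 0 0" --pt "0 0 0.3 0 0 0 0" --pt "0 -0.3 0.1 0 0 0 0" --pt "0 -0.5 0 0 0 0 0" --pt "0 -0.7 0 0 0 0 0" --pt "0 -0.7 0.3 0 0 0 0" --pt "0 -0.3 0.6 0 0 0 0" --pt "0 0 0.8 0 0 0 0" --pt "0 0 0.8 0 0 0 0"

```text
time_s: 28.48
tcp_pos: [0.554, 0.1523, 0.2542]
eef_rot: [[0.002, 0.16, 0.987], [-0.0, 0.987, -0.16], [-1.0, 0.0, 0.002]]
wrist_force: [1.1, -0.6, 0.9]
finger_gap: -0.0002
```

Emit:
apply_moves --pt "0 0 0.8 0 0 0 0" --pt "0 0 0.8 0 0 0 0" --pt "0 0 0.8 0 0 0 0" --pt "0 0 0.4 0 0 0 0" --pt "0 0 0 0 0 0 0" --pt "0 0 0 0 0 0 0"

```text
time_s: 29.22
tcp_pos: [0.5805, 0.3157, 0.2527]
eef_rot: [[0.0, 0.16, 0.987], [-0.001, 0.987, -0.16], [-1.0, -0.001, 0.0]]
wrist_force: [0.3, -0.4, -0.1]
finger_gap: 0.0003
```

```bash
python3 -c "
from h import *
st()
for n in('top','side'):
    c=cap(n); W=cloud(c)
    save(c,'fin_%s.png'%n,(400,205,100,70) if n=='top' else (300,130,100,100),7 if n=='top' else 4.9)
    for r in models.masks_of('tube_mid',n):
        P=W[r['pixels']]; m=np.nanmedian(P,0); print(n,round(r['score'],2),m.round(3))
        if m[1]<.15: P=P[(P[:,2]>.03)&(P[:,2]<.07)];print(r['extent'],rect(P[:,:2]),np.nanpercentile(P[:,2],98))
a=cv2.imread('pics/fin_top.png');b=cv2.imread('pics/fin_side.png');o=np.hstack([a,cv2.resize(b,(490,490))]);cv2.imwrite('pics/fin.png',cv2.resize(o,(800,int(490*800/o.shape[1]))))
"
```

```text
29.23 [0.5805 0.3157 0.2527] ang -9.22 xz [ 0.    -0.001 -1.   ] F [ 0.33 -0.41 -0.06] gap 0.0003
top 0.88 [ 0.508 -0.11   0.048]
[399.1, 231.0, 42.2, 22.6] (array([ 509.7, -108.4]), array([33.1, 96.3]), array([-0.1668, -0.986 ], dtype=float32)) 0.05515356564693523
top 0.78 [0.414 0.408 0.021]
top 0.71 [0.672 0.3   0.028]
side 0.83 [ 0.51  -0.091  0.047]
[325.6, 184.7, 23.9, 27.9] (array([ 511.6, -106.7]), array([ 32. , 101.8]), array([-0.1613, -0.9869], dtype=float32)) 0.054297759248173004
side 0.62 [0.405 0.306 0.018]
side 0.61 [0.669 0.32  0.028]
side 0.6 [0.416 0.419 0.022]
```

View pics/fin.png

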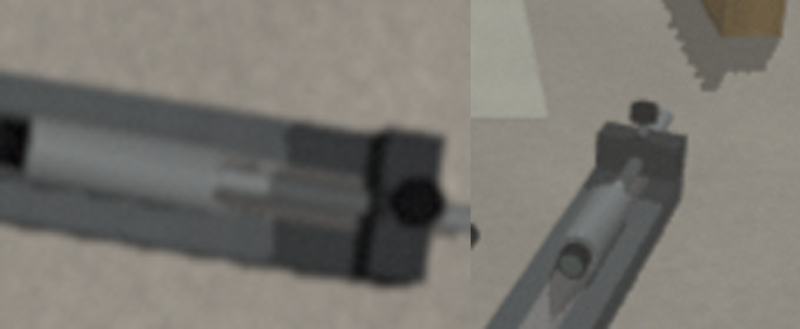

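```bash
python3 -c "
from h import *
print(ctrl.hand_in()); st()"
```

```text
the job is handed in; nothing more can be done
None
the job is handed in; nothing more can be done
```

The tube is lying in the V-groove, neck away from the stop, with its plain end against the rod. I handed the job in about 29 s into the 72 s limit.

**What I did:**
- I chose the larger grey tube on the tray, not the purple, red or small grey look-alikes.
- I laid it in the groove about 60–70 mm short of the rod, with about 4–5 N on the groove at contact, before opening the fingers.
- I then slid it along with closed fingers on the neck end, at about 3 N, until it met the rod. The highest force I read on meeting the rod was about 8 N.
- I eased off to about 5 N and held it for about 1.5 s, then backed off and moved clear.

**Last checks:**
- Both cameras show the tube aligned with the groove. Its top is 54–55 mm above the table, against 52.6 mm expected. That is within camera error, so I take it as seated.
- The final top picture shows no gap between the plain end and the rod tip.
- The gripper is well clear, and I did not go near the vial, jar or slide box.

**What failed or disagreed:**
- The two cameras differed by 2–5 mm on the gauge's position.
- The arm blocked both views during the push, so I found the rod by force alone.
- I read the force only at the end of each short move, so brief peaks in between were not seen.
- In the tray I opened once and regrasped about 3 mm lower for a firmer hold.

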